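# Slide the scanner battery home in its charging dock

## Robot

A 7-joint arm with a two-finger parallel gripper is mounted at the origin on the work surface. World frame = base frame: x ahead of the robot, y to its left, z up, the work surface at z = 0. Lengths are in m, angles in rad, forces in N, time in s.
With the tool pointing down it reaches from about 0.375 to 0.925 m from the base axis. Payload 3.1 kg.
Tool frame: the origin (TCP) lies midway between the tips of the shut fingers; the grasp point (between the pads) lies 19 mm behind it (env.grip_point_offset is the distance from the TCP to the grasp point, in m); z points along the fingers, y is the line along which they close (so a half turn about z gives the same grasp; the last joint's range is limited). The gripper opens to 85 mm and grips with 20 to 120 N. Pads are 22 mm wide; open, the fingers measure 114 mm over their backs; the gripper's body (76 mm by 85 mm) begins 54 mm behind the grasp point. The pads swing forward as they close: fully open they stand 13 mm farther back than shut.
Start: joints at [1.007, 0.383, 0.044, 1.598, -0.018, 1.161, -0.05], TCP at [0.292, -0.581, 0.207] pointing down, gripper open.
Joint ranges: [-2.61, 2.61], [-0.41, 2.15], [-1.48, 1.57], [0, 2.5], [-1.57, 4.71], [0.05, 1.97], [-2.85, 2.85]. Speed limits (rad/s): [2.79, 2.79, 3.14, 3.14, 3.14, 3.14, 3.14].

## Interface

Orientations are given as a unit quaternion [x, y, z, w].
In Python, from plant import monitor, imaging, env gives the robot as it stands. The module is installed in compiled form; this text tells all that it offers.
- The arm moves only by the tool jog_arm, never from a script. Its argument "steps" is one flat list of numbers, 7 for each row, row after row: the shift along the tool's x, y, z each as a share of 0.2 m, from -1 to 1, then the turn, a rotation vector about the tool's x, y, z each as a share of 180 degrees, from -1 to 1, then the finger opening in mm, from 0 to 85.4. A call has exactly 8 rows; each row is the pose to reach, as a shift and turn from the pose commanded when the call began, along the tool's axes at that moment, turning the shorter way round; what a row does not reach only later rows make up. A row lasts 1/12 s, in which the tool goes at most 41.7 mm and 7.16 degrees, less where a joint would pass 70% of its speed; a pose out of reach is approached as far as the arm can. A call with a number of a shift or a turn outside -1 to 1 is refused whole. A call with a gripper value outside its range is refused whole. The fingers move at their own pace and stop on an object; the grip force is fixed at half the most. Time passes only in rows, so rows that repeat a pose let the fingers close, or fill a call up. It gives the time, the measured TCP pose, the force, the opening and the grip force at its end, in the units of the state.
- monitor.state(): the state, without advancing time (a new reading comes with each control period).
- imaging.camera(name): name is "side" or "top"; returns the picture (420x560x3 uint8, red, green, blue); there is no depth.
- imaging.camera_params(name): a dict with "vertical_fov" (degrees; the focal length in pixels is half the picture's height over the tangent of half this angle, whatever the lens; pixels are square), "cx", "cy" (the principal point, pixels), "extrinsics" (4x4, takes a point from camera to world coordinates). Camera axes: x right, y down, z forward; pixel columns grow to the right and rows downward; lengths in m; the calibration is good to about 2 mm. A picture is of the moment at which its call begins. camera_params takes no time and is no camera call.
- env.sign_off(): hands the job in; it is judged then, once.
The state is a dict: "time": time; "joint_positions": joint angles; "qvel": joint speeds; "tau": joint torques, N m; "tool_pos": TCP position; "ee_rot": TCP orientation; "contact_force": force on the tool from outside, world axes, zero at the start; "ft_torque": the same for the moment, N m; "width": finger opening in m; "gripper_force": force on a finger pad.
Only numpy, scipy, OpenCV 4.12 (cv2) and the standard library are available. Lean on these libraries where they do the work, as an engineer would, in place of code of your own. Each camera call takes 0.05 s, during which the arm holds its last target. There are 200 camera calls.

## Task

On the winery shop's counter, the stock scanner's black battery pack lies in its white charging dock with its nose propped up by the dock's sprung contacts. With the fingertips, press the pack down firmly until it lies flat (the orange rib on its top gives something to push on), and keep it pressed while you slide it under the steel bridge and its brass leaf spring, fully home against the stop, so that the contacts click up into its underside; then let go and draw clear. Do not pick the pack up or lift it out of the dock, and leave everything else on the counter where it stands.

Things in the scene. Friction and masses are not known exactly. Their poses are not given: they have to be found in the camera images.
- dock: White charging dock, fixed on the counter, 244 mm long (x), 92 wide. Origin: on the counter, 115 mm before the stop face; x points level along the slide, from the open entry end to the stop (the way to push), z up. Its floor lies 12 mm above the counter. Side walls 74 mm apart, 16 mm above the floor, guide the pack. The stop is an end wall 12 mm thick, 34 above the floor.
- stop (a point): Foot of the stop's face, in the middle of the dock floor (12 mm above the counter); axes as the dock's. The pack is home when its nose touches this face.
- bridge (a point): Middle of the top edge of the dark steel bridge across the dock, 58 mm above the counter and 44 mm before the stop; the bridge is 8 mm thick along the slide, 90 wide, and its underside is 29 mm above the dock floor, so the pack (24 mm) passes under it only when pressed flat.
- pack: Loose black battery pack, 150 long (x) x 70 wide x 24 mm high, 0.18 to 0.35 kg, smooth plastic (friction about 0.3 on the dock). Origin: centre of its underside; x to its nose, z up. At the start its tail rests on the floor, its nose is propped up 8 to 10 mm, too high for the bridge, and stands 55 to 75 mm short of the stop. Underside bay for the contacts: 74 to 98 mm behind the nose.
- nose (a point): Bottom edge of the pack's nose, at its middle.
- tail (a point): Bottom edge of the pack's tail, at its middle.
- rib (a point): Foot of the rear face of the pack's orange rib, at its middle: on the top, 64 mm behind the nose. The rib runs across (56 mm), 6 thick, 8 tall. Behind it 86 mm of flat top, dark rubber patch first. Pressing within 20 mm behind the rib takes 8 to 14 N to lay the pack flat; the rib takes the push (5 to 15 N). Flat in the dock, the pack's top is 36 mm above the counter, the rib's 44.
- contacts (a joint): The dock's sprung contact block (16 x 30 mm, under the pack, 86 mm before the stop): 0 = standing 8 mm out of the dock floor, 0.008 = pressed level with it. Pushes up with 4.6 N standing, 7 N level. It stays pressed while the pack slides over it and clicks back up to 0 in the pack's bay within the last 4 mm of the slide.
- leaf (a joint): The brass leaf spring, 36 mm long, 40 wide, hinged at the bridge and sloping down towards the stop; 0 = at rest (its free end 8 mm before the stop and 20 mm above the dock floor), grows in rad as it is lifted; about 0.11 over the flat pack's top, which it then presses with about 5 N.
- scanner: Grey and black hand scanner, 190 x 60 x 40 mm, lying beside the dock; to be left alone. Origin: its underside.
- corkscrew: Folded waiter's corkscrew, dark wood and steel, 115 x 22 x 18 mm, beside the dock; leave alone. Origin: underside.
- stopper: Steel bottle stopper, 34 mm across, 42 tall, beside the dock; leave alone. Origin: underside.
- cork: Cork standing on end, 24 mm across, 45 tall, beside the dock; leave alone. Origin: underside.
- rose: Red bottle with yellow cap, 74 mm across, 290 tall, at the far left; leave alone. Origin: underside.
- snack_bowl: Dark wooden bowl, 120 mm across, 50 tall, at the far side; leave alone. Origin: underside.
- glass: Stemmed tasting glass, 62 mm across, 150 tall, at the far right; leave alone. Origin: underside.

How it is judged:
By the outcome, as a careful person would: the job done as asked, in the order asked, and still so for the second after the job is handed in, with the robot touching nothing.
It also fails if it takes over 38 s, if anything falls off the work surface, if the arm or the gripper's body presses on something with over 40 N, if the wrist force passes 120 N, or if a joint passes its speed limit or range.

## Working session

There is one attempt and no reset: what is moved stays moved. The work goes in short steps, Python scripts to look and compute and a tool call to move; the robot and the scene stay as the last step left them, time stands still between calls to the robot, and variables do not carry over. Pictures are saved under pics/ and viewed, at most 10 in all, crops included, and the job is handed in when it is done.

Besides the shell and the picture viewer there is one more tool, called after ">>>" as name(argument=value, ...) on one line, values as JSON. jog_arm: Moves the arm, as the interface text tells. Its arguments: {"type":"object","properties":{"steps":{"type":"array"}},"required":["steps"]}

```bash
mkdir -p pics; python3 - <<'E'
from plant import monitor, imaging, env
import cv2,json
for n in("side","top"):
    im=imaging.camera(n); cv2.imwrite(f"pics/{n}0.png",im[:,:,::-1]); 
    p=imaging.camera_params(n); print(n,p)
s=monitor.state(); print(s)
E
```

```text
side {'vertical_fov': 48.48846746169187, 'cx': 289.1399621393013, 'cy': 204.23362672684652, 'extrinsics': array([[ 0.99778162, -0.02892212,  0.05996122,  0.5558846 ],
       [-0.06571531, -0.5719414 ,  0.81765795, -0.85672575],
       [ 0.0106459 , -0.81978445, -0.57257325,  0.68870728],
       [ 0.        ,  0.        ,  0.        ,  1.        ]])}
top {'vertical_fov': 54.99589393395137, 'cx': 274.94990732155657, 'cy': 208.84149376669347, 'extrinsics': array([[ 0.00467156, -0.99188267,  0.12707059,  0.50639158],
       [-0.99966906, -0.0014176 ,  0.02568585, -0.01141879],
       [-0.02529721, -0.12714853, -0.99156104,  1.03534678],
       [ 0.        ,  0.        ,  0.        ,  1.        ]])}
{'time': 0.1, 'joint_positions': array([ 1.00720358,  0.38376318,  0.04381839,  1.59945147, -0.01791089,
        1.16122864, -0.04991479]), 'qvel': array([ 0.0002682 , -0.00187164,  0.00036414, -0.00442728,  0.00020932,
        0.00128529, -0.0002284 ]), 'tau': array([ 2.64142800e-03, -4.34730899e+01,  1.02901552e+00, -2.50454450e+01,
        1.08991590e-02,  5.45469811e-03,  2.93345363e-05]), 'tool_pos': array([ 0.29152089, -0.57990807,  0.20619016]), 'ee_rot': array([ 9.72992373e-01,  2.30833989e-01, -3.38200135e-04, -1.18184856e-03]), 'contact_force': array([-0.48340873, -0.18763994,  0.0634795 ]), 'ft_torque': array([-0.00552186,  0.0194124 , -0.05780875]), 'gripper_force': 0.0, 'width': 0.08546771826116839}
```

View pics/top0.png

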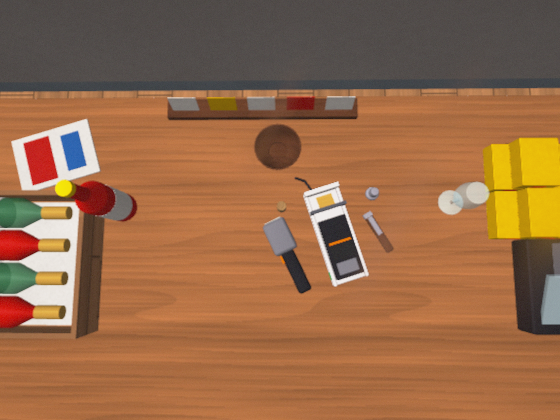

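View pics/side0.png

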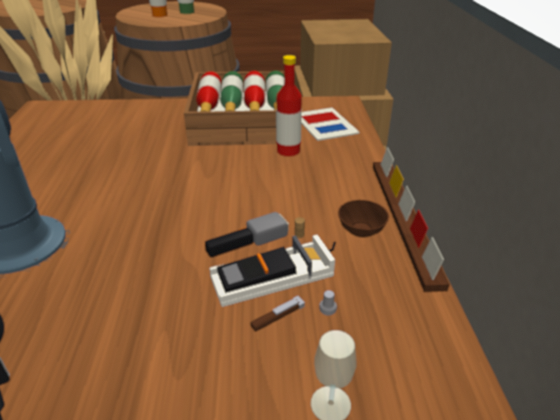

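The top view shows the dock running from its entry near (349,280) to the stop near (323,188), with the orange rib at about (341,241), the bridge at about (327,209) and the leaf at about (325,200). In the side view the rib is at about (262,263) and the bridge at about (302,257).

```bash
cat > h.py <<'E'
from plant import monitor, imaging, env
import cv2, numpy as np
def ray(n,uv):
    p=imaging.camera_params(n);E=p["extrinsics"];f=210/np.tan(np.radians(p["vertical_fov"]/2))
    d=E[:3,:3]@np.array([(uv[0]-p["cx"])/f,(uv[1]-p["cy"])/f,1]);return E[:3,3],d
def onz(n,uv,z):
    o,d=ray(n,uv);return o+d*(z-o[2])/d[2]
def proj(n,X):
    p=imaging.camera_params(n);E=p["extrinsics"];f=210/np.tan(np.radians(p["vertical_fov"]/2))
    c=E[:3,:3].T@(np.array(X)-E[:3,3]);return np.array([c[0]/c[2]*f+p["cx"],c[1]/c[2]*f+p["cy"]])
def tri(a,b):
    (o1,d1),(o2,d2)=ray("top",a),ray("side",b)
    t=np.linalg.lstsq(np.c_[d1,-d2],o2-o1,rcond=None)[0];p,q=o1+d1*t[0],o2+d2*t[1];return (p+q)/2,np.linalg.norm(p-q)
def mask(im,lo,hi): return cv2.inRange(cv2.cvtColor(im,cv2.COLOR_RGB2HSV),lo,hi)
def blob(m):
    n,l,s,c=cv2.connectedComponentsWithStats(m);i=1+np.argmax(s[1:,4]);return (l==i).astype(np.uint8)*255,c[i]
E
python3 - <<'E'
from h import *
rc={}
for n,(x0,y0,x1,y1) in dict(top=(290,170,400,300),side=(200,220,350,310)).items():
    im=cv2.imread(f"pics/{n}0.png")[:,:,::-1].copy();c=im[y0:y1,x0:x1]
    # rib: orange, inside pack
    m=mask(c,(8,200,150),(16,255,255));b,cen=blob(m);rc[n]=cen+[x0,y0]
    r=cv2.minAreaRect(cv2.findNonZero(b));print(n,"rib",rc[n],r,cv2.countNonZero(b))
    bp=cv2.boxPoints(r)+[x0,y0]; 
    if n=="top": print([onz(n,q,.05)for q in bp])
    w=mask(c,(0,0,190),(180,50,255));w=cv2.morphologyEx(w,cv2.MORPH_CLOSE,np.ones((5,5)));w,_=blob(w)
    box=cv2.boxPoints(cv2.minAreaRect(cv2.findNonZero(w)))+[x0,y0];print("white",box.round(1).tolist())
    if n=="top":
        for q in box: print(onz(n,q,.028))
        W=mask(c,(0,0,170),(180,60,255))
    k=5 if n=="side" else 4
    cv2.imwrite(f"pics/{n}_c.png",cv2.resize(c[:,:,::-1],None,fx=k,fy=k,interpolation=cv2.INTER_CUBIC))
print(tri(rc["top"],rc["side"]))
E
```

```text
top rib [339.34328358 241.02985075] ((49.50000762939453, 71.0), (2.8460497856140137, 22.45216941833496), 71.56504821777344) 67
[array([ 0.54873249, -0.11612798,  0.05      ]), array([ 0.56612949, -0.16795198,  0.05      ]), array([ 0.55958236, -0.17000489,  0.05      ]), array([ 0.54220691, -0.11822577,  0.05      ])]
white [[301.8, 192.4], [337.5, 180.5], [368.9, 274.7], [333.2, 286.6]]
[ 0.67747037 -0.05300182  0.028     ]
[ 0.70802813 -0.14334687  0.028     ]
[ 0.47299348 -0.21654724  0.028     ]
[ 0.44373286 -0.1288984   0.028     ]
side rib [262.03125  261.828125] ((62.30000686645508, 42.100006103515625), (19.230182647705078, 3.1304948329925537), 63.43495178222656) 64
white [[209.3, 267.2], [300.6, 244.4], [308.2, 274.7], [216.9, 297.5]]
(array([ 0.55427402, -0.14300398,  0.04759521]), np.float64(0.00014763966922553843))
```

View pics/top_c.png

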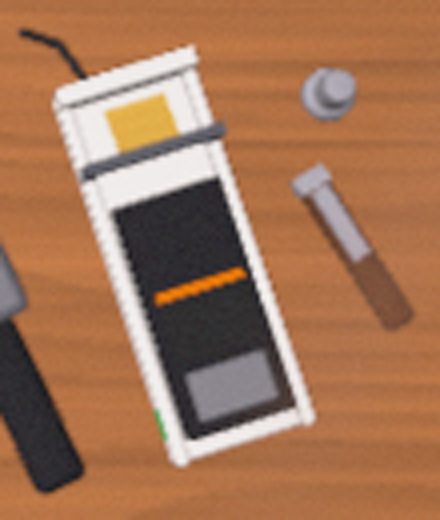

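View pics/side_c.png

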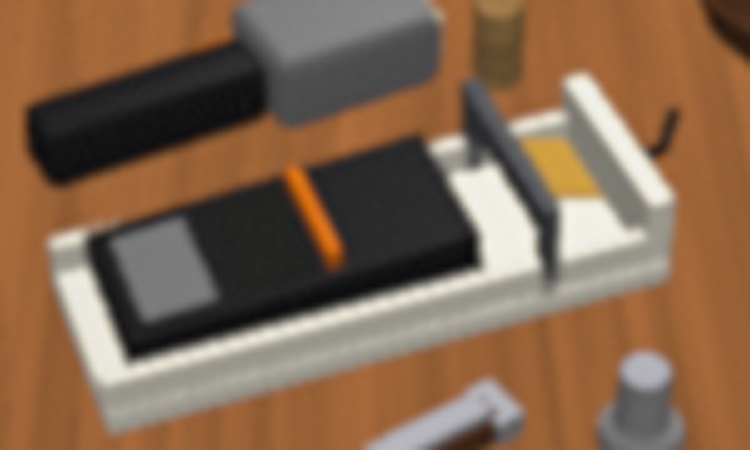

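The crops show the pack's nose short of the bridge, clear of the leaf. The rib centre triangulates to (0.554,-0.143,0.048) and the slide yaw is about 17.8°. The fingers close on the way in, with tool x turned along the slide.

>>> jog_arm(steps=[0.12, -0.08, 0, 0, 0, 0.006, 0, 0.26, -0.175, 0, 0, 0, 0.012, 0, 0.4, -0.27, 0, 0, 0, 0.018, 0, 0.54, -0.365, 0, 0, 0, 0.026, 0, 0.68, -0.46, 0, 0, 0, 0.034, 0, 0.82, -0.555, 0, 0, 0, 0.042, 0, 0.94, -0.635, 0, 0, 0, 0.049, 0, 1, -0.68, 0, 0, 0, 0.049, 0])

```text
time: 0.77
tool_pos: [0.4122, -0.3642, 0.207]
ee_rot: [0.987, 0.158, 0.0, -0.001]
contact_force: [0.7, 1.0, 0.9]
width: 0.0
gripper_force: 0.0
```

```bash
cat >> h.py <<'E'
from scipy.spatial.transform import Rotation as R
def go(target,yaw):
    s=monitor.state();T=R.from_quat(s["ee_rot"]);d=T.inv().apply(np.array(target)-s["tool_pos"])
    G=R.from_matrix(np.array([[np.cos(yaw),np.sin(yaw),0],[np.sin(yaw),-np.cos(yaw),0],[0,0,-1]]).T)
    print("t",s["time"],"pos",s["tool_pos"].round(4),"shift",(d/.2).round(4),"turn",((T.inv()*G).as_rotvec()/np.pi).round(4),"F",s["contact_force"].round(2),"w",round(s["width"],4))
E
python3 - <<'E'
from h import *
im=cv2.imread("pics/top0.png")[:,:,::-1].copy()
# side edges of the dock: sub-pixel fit of outer boundary on rows 210..270
g=cv2.cvtColor(im,cv2.COLOR_RGB2HSV)
L=[];Rr=[]
for y in range(215,266):
    w=np.where((g[y,290:400,1]<60)&(g[y,290:400,2]>170))[0]+290
    if len(w)>3: L.append((w.min()-.5,y));Rr.append((w.max()+.5,y))
for P in (L,Rr):
    vx,vy,x0,y0=cv2.fitLine(np.float32(P),cv2.DIST_HUBER,0,.01,.01).ravel()
    a=onz("top",(x0,y0),.028);b=onz("top",(x0+vx*40,y0+vy*40),.028);d=(b-a)*np.sign(b[0]-a[0]);print("yaw",np.degrees(np.arctan2(d[1],d[0])),a)
go([.537,-.148,.1],np.radians(17.8))
E
```

```text
yaw 17.999589054496926 [ 0.54810614 -0.09467667  0.028     ]
yaw -20.73862676539779 [ 0.55786896 -0.21247177  0.028     ]
t 0.7667 pos [ 0.4122 -0.3642  0.207 ] shift [ 0.9296 -0.831   0.5381] turn [-0.0008 -0.0004  0.0021] F [0.75 0.97 0.87] w 0.0
```

>>> jog_arm(steps=[0.11, -0.1, 0, 0, 0, 0.001, 0, 0.24, -0.215, 0.04, 0, 0, 0.001, 0, 0.38, -0.34, 0.12, 0, 0, 0.001, 0, 0.52, -0.465, 0.22, 0, 0, 0.001, 0, 0.66, -0.59, 0.33, 0, 0, 0.001, 0, 0.78, -0.7, 0.43, 0, 0, 0.001, 0, 0.88, -0.785, 0.5, 0, 0, 0.001, 0, 0.93, -0.831, 0.538, 0, 0, 0.001, 0])

```text
time: 1.43
tool_pos: [0.5356, -0.1482, 0.0972]
ee_rot: [0.988, 0.157, -0.001, -0.002]
contact_force: [0.2, -0.3, -0.0]
width: 0.0001
gripper_force: 0.0
```

```bash
python3 - <<'E'
from h import *
go([.537,-.148,.05],np.radians(18))
for n,(x0,y0,x1,y1),k in (("side",(200,200,350,310),5),):
    im=imaging.camera(n);cv2.imwrite(f"pics/{n}1.png",cv2.resize(im[y0:y1,x0:x1,::-1],None,fx=k,fy=k,interpolation=cv2.INTER_CUBIC))
s=monitor.state()
print("TCP px crop",((proj("side",s["tool_pos"])-[200,200])*5).round(0))
E
```

```text
t 1.4333 pos [ 0.5356 -0.1482  0.0972] shift [0.0072 0.0024 0.236 ] turn [-0.0014  0.0006  0.0003] F [ 0.21 -0.29 -0.03] w 0.0001
TCP px crop [261. 223.]
```

View pics/side1.png

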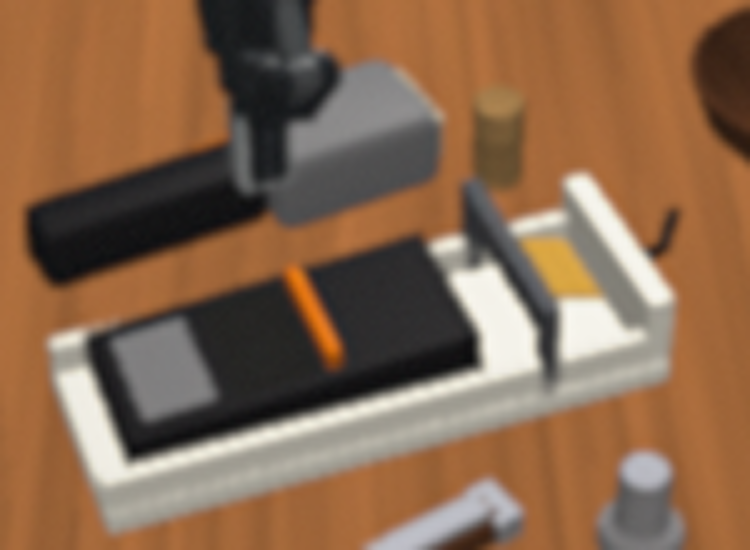

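Side view: the fingers stand above the rubber area behind the rib. The tips, around crop (255,190–215), blend into the scanner's handle behind them, so I descend with force checks.

>>> jog_arm(steps=[0.001, 0, 0.04, 0, 0, 0, 0, 0.002, 0.001, 0.08, 0, 0, 0, 0, 0.003, 0.002, 0.12, 0, 0, 0, 0, 0.004, 0.002, 0.16, 0, 0, 0, 0, 0.005, 0.002, 0.19, 0, 0, 0, 0, 0.005, 0.002, 0.21, 0, 0, 0, 0, 0.005, 0.002, 0.21, 0, 0, 0, 0, 0.005, 0.002, 0.21, 0, 0, 0, 0])

```text
time: 2.15
tool_pos: [0.5364, -0.1545, 0.0577]
ee_rot: [0.988, 0.154, -0.0, -0.0]
contact_force: [0.3, 0.3, 1.3]
width: -0.0001
gripper_force: 0.0
```

```bash
python3 - <<'E'
from h import *
go([.537,-.148,.04],np.radians(18))
for n,(x0,y0,x1,y1),k in (("side",(200,200,350,310),5),):
    im=imaging.camera(n);cv2.imwrite(f"pics/{n}2.png",cv2.resize(im[y0:y1,x0:x1,::-1],None,fx=k,fy=k,interpolation=cv2.INTER_CUBIC))
s=monitor.state()
print("TCP px crop",((proj("side",s["tool_pos"])-[200,200])*5).round(0))
E
```

```text
t 2.15 pos [ 0.5364 -0.1545  0.0577] shift [ 0.0127 -0.0301  0.0885] turn [-0.0001  0.0001 -0.0019] F [0.35 0.31 1.35] w -0.0001
TCP px crop [266. 310.]
```

View pics/side2.png

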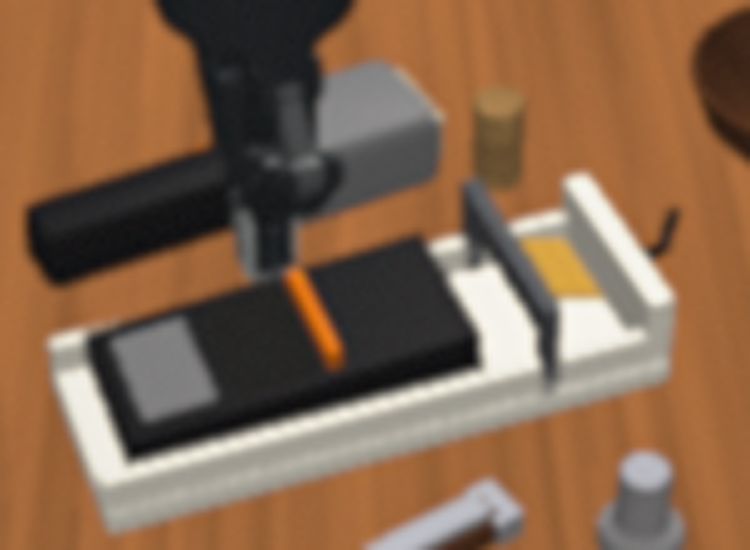

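The grey finger pads end near crop (262,275), just above the black pack's far edge; below that it is dark on dark. The measured TCP sits about 6 mm to the right of the axis, so I correct that.

>>> jog_arm(steps=[0.004, -0.01, 0, 0, 0, -0.001, 0, 0.008, -0.02, 0, 0, 0, -0.002, 0, 0.012, -0.03, 0, 0, 0, -0.002, 0, 0.012, -0.03, 0.01, 0, 0, -0.002, 0, 0.012, -0.03, 0.02, 0, 0, -0.002, 0, 0.012, -0.03, 0.03, 0, 0, -0.002, 0, 0.012, -0.03, 0.03, 0, 0, -0.002, 0, 0.012, -0.03, 0.03, 0, 0, -0.002, 0])

```text
time: 2.87
tool_pos: [0.5368, -0.1478, 0.0516]
ee_rot: [0.988, 0.157, -0.0, -0.0]
contact_force: [-0.1, -0.2, -0.4]
width: -0.0003
gripper_force: 0.0
```

```bash
python3 - <<'E'
from h import *
go([.537,-.148,.04],np.radians(18)); print(monitor.state()["qvel"].round(3))
E
```

```text
t 2.8667 pos [ 0.5368 -0.1478  0.0516] shift [0.0008 0.0011 0.0578] turn [-0.0001  0.0002  0.0003] F [-0.05 -0.24 -0.37] w -0.0003
[ 0.001 -0.004  0.001 -0.004  0.001  0.001  0.001]
```

>>> jog_arm(steps=[0, 0, 0.01, 0, 0, 0, 0, 0, 0, 0.02, 0, 0, 0, 0, 0, 0, 0.03, 0, 0, 0, 0, 0, 0, 0.04, 0, 0, 0, 0, 0, 0, 0.05, 0, 0, 0, 0, 0, 0, 0.06, 0, 0, 0, 0, 0, 0, 0.06, 0, 0, 0, 0, 0, 0, 0.06, 0, 0, 0, 0])

```text
time: 3.53
tool_pos: [0.5369, -0.1477, 0.0397]
ee_rot: [0.988, 0.157, -0.0, -0.0]
contact_force: [-0.2, 0.5, 0.3]
width: -0.0001
gripper_force: 0.0
```

>>> jog_arm(steps=[0, 0, 0.003, 0, 0, 0, 0, 0, 0, 0.006, 0, 0, 0, 0, 0, 0, 0.009, 0, 0, 0, 0, 0, 0, 0.012, 0, 0, 0, 0, 0, 0, 0.015, 0, 0, 0, 0, 0, 0, 0.015, 0, 0, 0, 0, 0, 0, 0.015, 0, 0, 0, 0, 0, 0, 0.015, 0, 0, 0, 0])

```text
time: 4.2
tool_pos: [0.5372, -0.1477, 0.0369]
ee_rot: [0.988, 0.157, 0.0, -0.0]
contact_force: [-0.3, -0.2, 0.6]
width: 0.0001
gripper_force: 0.0
```

>>> jog_arm(steps=[0, 0, 0.003, 0, 0, 0, 0, 0, 0, 0.006, 0, 0, 0, 0, 0, 0, 0.009, 0, 0, 0, 0, 0, 0, 0.012, 0, 0, 0, 0, 0, 0, 0.015, 0, 0, 0, 0, 0, 0, 0.015, 0, 0, 0, 0, 0, 0, 0.015, 0, 0, 0, 0, 0, 0, 0.015, 0, 0, 0, 0])

```text
time: 4.87
tool_pos: [0.5371, -0.1478, 0.0339]
ee_rot: [0.988, 0.157, 0.0, -0.0]
contact_force: [-0.4, 0.4, -0.1]
width: 0.0001
gripper_force: 0.0
```

```bash
python3 - <<'E'
from h import *
go([.537,-.148,.04],np.radians(18))
im=imaging.camera("side")[200:310,200:350];im=cv2.convertScaleAbs(cv2.resize(im[:,:,::-1],None,fx=5,fy=5,interpolation=cv2.INTER_CUBIC),alpha=2.2,beta=0)
cv2.imwrite("pics/side3.png",im)
E
```

```text
t 4.8667 pos [ 0.5371 -0.1478  0.0339] shift [-0.001   0.0009 -0.0306] turn [-0.     -0.      0.0003] F [-0.44  0.36 -0.11] w 0.0001
```

View pics/side3.png

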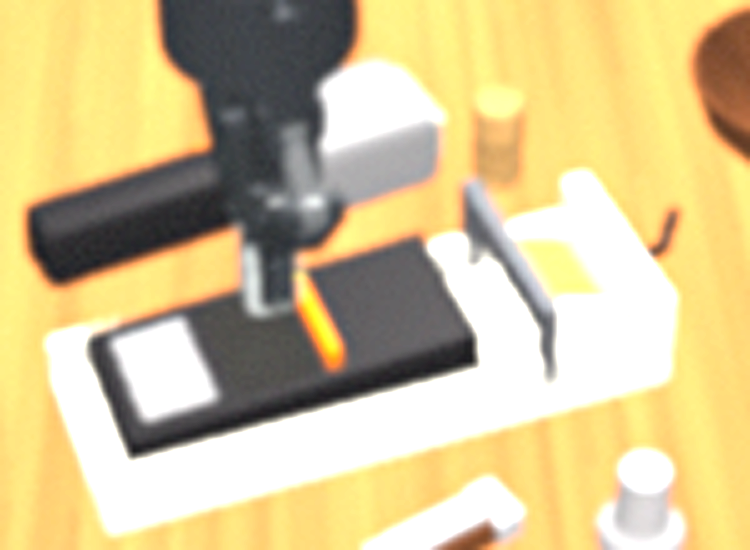

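The tips are visibly still above the pack, around crop (268,312), about 7 mm behind the rib and with no force. I keep going down slowly.

>>> jog_arm(steps=[0, 0, 0.004, 0, 0, 0, 0, 0, 0, 0.008, 0, 0, 0, 0, 0, 0, 0.012, 0, 0, 0, 0, 0, 0, 0.016, 0, 0, 0, 0, 0, 0, 0.02, 0, 0, 0, 0, 0, 0, 0.022, 0, 0, 0, 0, 0, 0, 0.022, 0, 0, 0, 0, 0, 0, 0.022, 0, 0, 0, 0])

```text
time: 5.58
tool_pos: [0.5371, -0.1477, 0.0294]
ee_rot: [0.988, 0.157, -0.0, -0.0]
contact_force: [0.0, -0.6, 0.4]
width: 0.0
gripper_force: 0.0
```

>>> jog_arm(steps=[0, 0, 0.004, 0, 0, 0, 0, 0, 0, 0.008, 0, 0, 0, 0, 0, 0, 0.012, 0, 0, 0, 0, 0, 0, 0.016, 0, 0, 0, 0, 0, 0, 0.018, 0, 0, 0, 0, 0, 0, 0.018, 0, 0, 0, 0, 0, 0, 0.018, 0, 0, 0, 0, 0, 0, 0.018, 0, 0, 0, 0])

```text
time: 6.25
tool_pos: [0.5372, -0.1478, 0.0259]
ee_rot: [0.988, 0.157, 0.0, 0.0]
contact_force: [0.7, -0.7, -0.5]
width: -0.0002
gripper_force: 0.0
```

```bash
python3 - <<'E'
from h import *
go([.537,-.148,.04],np.radians(18)); print(env.grip_point_offset)
im=imaging.camera("side")[200:310,200:350];im=cv2.convertScaleAbs(cv2.resize(im[:,:,::-1],None,fx=5,fy=5,interpolation=cv2.INTER_CUBIC),alpha=2.2,beta=0)
cv2.imwrite("pics/side4.png",im)
E
```

```text
t 6.25 pos [ 0.5372 -0.1478  0.0259] shift [-0.0012  0.0007 -0.0704] turn [ 0.     -0.      0.0003] F [ 0.68 -0.73 -0.51] w -0.0002
0.0187
```

View pics/side4.png

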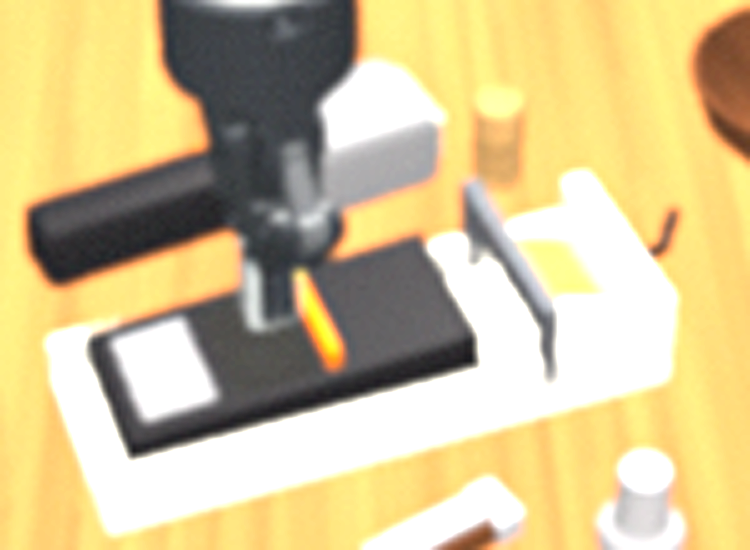

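The tips now reach crop (270,330), close to the pack's surface and centred behind the rib, with about a 6 mm gap to it. Reported TCP z runs about 15 mm low. I continue until force appears.

>>> jog_arm(steps=[0, 0, 0.004, 0, 0, 0, 0, 0, 0, 0.008, 0, 0, 0, 0, 0, 0, 0.012, 0, 0, 0, 0, 0, 0, 0.016, 0, 0, 0, 0, 0, 0, 0.018, 0, 0, 0, 0, 0, 0, 0.018, 0, 0, 0, 0, 0, 0, 0.018, 0, 0, 0, 0, 0, 0, 0.018, 0, 0, 0, 0])

```text
time: 6.97
tool_pos: [0.5371, -0.1478, 0.0223]
ee_rot: [0.988, 0.157, 0.0, -0.0]
contact_force: [-0.4, -0.6, 0.4]
width: 0.0
gripper_force: 0.0
```

>>> jog_arm(steps=[0, 0, 0.004, 0, 0, 0, 0, 0, 0, 0.008, 0, 0, 0, 0, 0, 0, 0.012, 0, 0, 0, 0, 0, 0, 0.015, 0, 0, 0, 0, 0, 0, 0.015, 0, 0, 0, 0, 0, 0, 0.015, 0, 0, 0, 0, 0, 0, 0.015, 0, 0, 0, 0, 0, 0, 0.015, 0, 0, 0, 0])

```text
time: 7.63
tool_pos: [0.5372, -0.1478, 0.0193]
ee_rot: [0.988, 0.157, 0.0, 0.0]
contact_force: [-0.2, 1.3, 0.6]
width: 0.0004
gripper_force: 0.0
```

>>> jog_arm(steps=[0, 0, 0.004, 0, 0, 0, 0, 0, 0, 0.008, 0, 0, 0, 0, 0, 0, 0.012, 0, 0, 0, 0, 0, 0, 0.015, 0, 0, 0, 0, 0, 0, 0.015, 0, 0, 0, 0, 0, 0, 0.015, 0, 0, 0, 0, 0, 0, 0.015, 0, 0, 0, 0, 0, 0, 0.015, 0, 0, 0, 0])

```text
time: 8.3
tool_pos: [0.5374, -0.1478, 0.0166]
ee_rot: [0.988, 0.157, 0.0, 0.0]
contact_force: [-1.1, 0.3, 4.2]
width: -0.0003
gripper_force: 2.4
```

```bash
python3 - <<'E'
from h import *
go([.537,-.148,.02],np.radians(18))
im=imaging.camera("side")[200:310,200:350];im=cv2.convertScaleAbs(cv2.resize(im[:,:,::-1],None,fx=5,fy=5,interpolation=cv2.INTER_CUBIC),alpha=2.2,beta=0)
cv2.imwrite("pics/side5.png",im)
E
```

```text
t 8.3 pos [ 0.5374 -0.1478  0.0166] shift [-0.0024  0.0004 -0.0169] turn [ 0.0001 -0.0002  0.0003] F [-1.07  0.31  4.15] w -0.0003
```

View pics/side5.png

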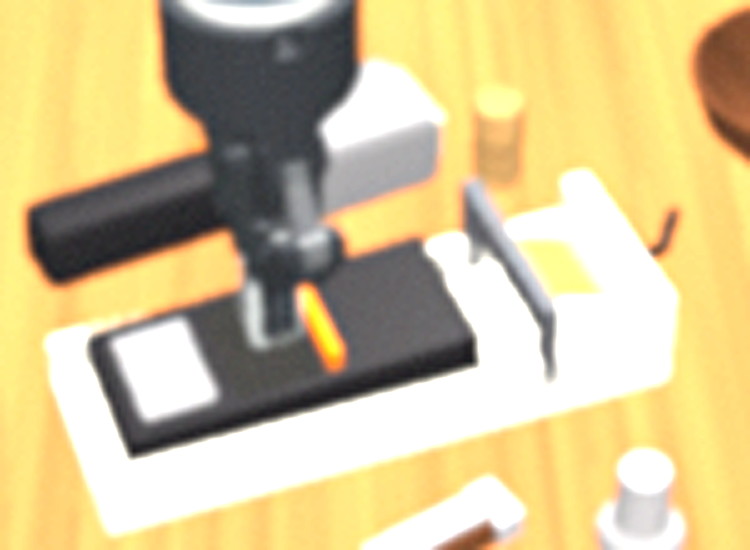

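Contact has begun (4 N), with the tips' lower edge at crop (250–300,345), just behind the rib. I check the lateral offset.

```bash
python3 - <<'E'
from h import *
u=np.array([np.cos(np.pi/10),np.sin(np.pi/10)]);n=np.array([-u[1],u[0]])
rib=np.array([.5543,-.143])
for q in ((250,345),(275,348),(301,335)):
    p=onz("side",(q[0]/5+200,q[1]/5+200),.040)[:2];print(p.round(4),"along,lat vs rib mm",(1e3*(p-rib)@u).round(1),(1e3*(p-rib)@n).round(1))
p=monitor.state()["tool_pos"][:2];print((1e3*(p-rib)@u).round(1),(1e3*(p-rib)@n).round(1))
E
```

```text
[ 0.5296 -0.1548] along,lat vs rib mm -27.1 -3.6
[ 0.5397 -0.1571] along,lat vs rib mm -18.2 -8.9
[ 0.5503 -0.15  ] along,lat vs rib mm -5.9 -5.4
-17.5 0.7
```

Lateral position is good and the gap to the rib is about 3 mm. Now I press.

>>> jog_arm(steps=[0, 0, 0.003, 0, 0, 0, 0, 0, 0, 0.006, 0, 0, 0, 0, 0, 0, 0.009, 0, 0, 0, 0, 0, 0, 0.012, 0, 0, 0, 0, 0, 0, 0.015, 0, 0, 0, 0, 0, 0, 0.018, 0, 0, 0, 0, 0, 0, 0.02, 0, 0, 0, 0, 0, 0, 0.02, 0, 0, 0, 0])

```text
time: 9.02
tool_pos: [0.5384, -0.1475, 0.0132]
ee_rot: [0.988, 0.157, 0.001, 0.0]
contact_force: [-1.0, 1.6, 8.5]
width: 0.0001
gripper_force: 3.8
```

>>> jog_arm(steps=[0, 0, 0.003, 0, 0, 0, 0, 0, 0, 0.006, 0, 0, 0, 0, 0, 0, 0.009, 0, 0, 0, 0, 0, 0, 0.012, 0, 0, 0, 0, 0, 0, 0.015, 0, 0, 0, 0, 0, 0, 0.015, 0, 0, 0, 0, 0, 0, 0.015, 0, 0, 0, 0, 0, 0, 0.015, 0, 0, 0, 0])

```text
time: 9.68
tool_pos: [0.5387, -0.1474, 0.0123]
ee_rot: [0.988, 0.157, 0.001, 0.0]
contact_force: [-5.2, 1.9, 18.2]
width: -0.0002
gripper_force: 9.6
```

18 N with hardly any further sinking, so the pack is flat. Now I slide it forward along tool x while pressed.

>>> jog_arm(steps=[0.012, 0, 0, 0, 0, 0, 0, 0.024, 0, 0, 0, 0, 0, 0, 0.036, 0, 0, 0, 0, 0, 0, 0.048, 0, 0, 0, 0, 0, 0, 0.06, 0, 0, 0, 0, 0, 0, 0.07, 0, 0, 0, 0, 0, 0, 0.08, 0, 0, 0, 0, 0, 0, 0.08, 0, 0, 0, 0, 0, 0])

```text
time: 10.35
tool_pos: [0.5534, -0.1444, 0.0123]
ee_rot: [0.988, 0.156, 0.0, 0.001]
contact_force: [-5.3, -0.4, 18.6]
width: -0.0
gripper_force: 9.4
```

```bash
cat >> h.py <<'E'
def look(z=.044):
    u=np.array([np.cos(np.pi/10),np.sin(np.pi/10)]);n=np.array([-u[1],u[0]])
    s=monitor.state();print("F",s["contact_force"].round(1),"along",((s["tool_pos"][:2]-[.5372,-.1478])@u*1e3).round(1),"lat",((s["tool_pos"][:2]-[.5372,-.1478])@n*1e3).round(1),"z",s["tool_pos"][2].round(4))
    im=imaging.camera("side");b,c=blob(mask(im[220:310,200:350],(8,200,150),(16,255,255)));pt=cv2.findNonZero(b)[:,0]
    q=pt[np.argmax(pt[:,1]-.3*pt[:,0])]+[200,220];p=onz("side",q,z)[:2];print("rib low end",q,"s",(p@u).round(4),"n",(p@n).round(4))
    return im
E
python3 -c "
from h import *
look()
im=cv2.imread('pics/side0.png')[:,:,::-1].copy();b,c=blob(mask(im[220:310,200:350],(8,200,150),(16,255,255)));pt=cv2.findNonZero(b)[:,0]
q=pt[np.argmax(pt[:,1]-.3*pt[:,0])]+[200,220];p=onz('side',q,.049)[:2];print(q,p@[.951,.309],p@[-.309,.951])"
```

```text
F [-5.3 -0.4 18.6] along 16.5 lat -1.7 z 0.0123
rib low end [273 271] s 0.4958 n -0.3372
[266 271] 0.4810425305509947 -0.3371831601307542
```

It slid 15 mm at steady force. Continuing under the bridge.

>>> jog_arm(steps=[0.014, -0.002, 0, 0, 0, 0, 0, 0.028, -0.004, 0, 0, 0, 0, 0, 0.042, -0.006, 0, 0, 0, 0, 0, 0.056, -0.008, 0, 0, 0, 0, 0, 0.07, -0.008, 0, 0, 0, 0, 0, 0.084, -0.008, 0, 0, 0, 0, 0, 0.1, -0.008, 0, 0, 0, 0, 0, 0.1, -0.008, 0, 0, 0, 0, 0])

```text
time: 11.07
tool_pos: [0.5731, -0.1374, 0.0123]
ee_rot: [0.988, 0.156, 0.001, 0.002]
contact_force: [-3.8, -0.8, 15.8]
width: 0.0002
gripper_force: 7.8
```

```bash
python3 -c "
from h import *
look()"
```

```text
F [-3.8 -0.8 15.8] along 37.4 lat -1.2 z 0.0123
rib low end [284 269] s 0.5185 n -0.3397
```

>>> jog_arm(steps=[0.014, -0.002, 0.002, 0, 0, 0, 0, 0.028, -0.004, 0.003, 0, 0, 0, 0, 0.042, -0.006, 0.004, 0, 0, 0, 0, 0.056, -0.006, 0.005, 0, 0, 0, 0, 0.07, -0.006, 0.005, 0, 0, 0, 0, 0.084, -0.006, 0.005, 0, 0, 0, 0, 0.1, -0.006, 0.005, 0, 0, 0, 0, 0.1, -0.006, 0.005, 0, 0, 0, 0])

```text
time: 11.78
tool_pos: [0.5894, -0.1319, 0.0123]
ee_rot: [0.988, 0.156, -0.001, 0.002]
contact_force: [-9.0, -2.5, 23.9]
width: -0.0001
gripper_force: 12.0
```

```bash
python3 -c "
from h import *
look()"
```

```text
F [-9.  -2.5 23.9] along 54.6 lat -1.0 z 0.0123
rib low end [291 266] s 0.535 n -0.3365
```

>>> jog_arm(steps=[0.01, 0, -0.001, 0, 0, 0, 0, 0.02, 0, -0.002, 0, 0, 0, 0, 0.03, 0, -0.003, 0, 0, 0, 0, 0.04, 0, -0.004, 0, 0, 0, 0, 0.05, 0, -0.004, 0, 0, 0, 0, 0.06, 0, -0.004, 0, 0, 0, 0, 0.06, 0, -0.004, 0, 0, 0, 0, 0.06, 0, -0.004, 0, 0, 0, 0])

```text
time: 12.5
tool_pos: [0.6009, -0.128, 0.0123]
ee_rot: [0.988, 0.156, -0.001, 0.002]
contact_force: [-7.2, -2.0, 19.2]
width: -0.0
gripper_force: 9.7
```

```bash
python3 -c "
from h import *
look()"
```

```text
F [-7.2 -2.  19.2] along 66.7 lat -0.8 z 0.0123
rib low end [296 265] s 0.5456 n -0.3374
```

>>> jog_arm(steps=[0.005, 0, 0, 0, 0, 0, 0, 0.01, 0, 0, 0, 0, 0, 0, 0.015, 0, 0, 0, 0, 0, 0, 0.02, 0, 0, 0, 0, 0, 0, 0.025, 0, 0, 0, 0, 0, 0, 0.03, 0, 0, 0, 0, 0, 0, 0.03, 0, 0, 0, 0, 0, 0, 0.03, 0, 0, 0, 0, 0, 0])

```text
time: 13.22
tool_pos: [0.6063, -0.1261, 0.0123]
ee_rot: [0.988, 0.156, -0.001, 0.002]
contact_force: [-6.8, -2.7, 20.0]
width: 0.0001
gripper_force: 9.8
```

```bash
python3 -c "
from h import *
look()"
```

```text
F [-6.8 -2.7 20. ] along 72.4 lat -0.7 z 0.0123
rib low end [298 265] s 0.5494 n -0.3389
```

>>> jog_arm(steps=[0.004, 0, 0, 0, 0, 0, 0, 0.008, 0, 0, 0, 0, 0, 0, 0.012, 0, 0, 0, 0, 0, 0, 0.016, 0, 0, 0, 0, 0, 0, 0.02, 0, 0, 0, 0, 0, 0, 0.025, 0, 0, 0, 0, 0, 0, 0.025, 0, 0, 0, 0, 0, 0, 0.025, 0, 0, 0, 0, 0, 0])

```text
time: 13.93
tool_pos: [0.6065, -0.126, 0.0123]
ee_rot: [0.988, 0.155, -0.006, 0.002]
contact_force: [-14.0, -3.3, 27.8]
width: -0.0001
gripper_force: 17.1
```

```bash
python3 -c "
from h import *
look()"
```

```text
F [-14.   -3.3  27.8] along 72.7 lat -0.7 z 0.0123
rib low end [298 265] s 0.5494 n -0.3389
```

The nose is against the stop: travel stalled at the predicted 72.6 mm and the push rose to 14 N. I ease the press straight up so friction cannot drag the pack back.

>>> jog_arm(steps=[0, 0, -0.006, 0, 0, 0, 0, 0, 0, -0.012, 0, 0, 0, 0, -0.004, 0, -0.018, 0, 0, 0, 0, -0.008, 0, -0.024, 0, 0, 0, 0, -0.01, 0, -0.03, 0, 0, 0, 0, -0.012, 0, -0.035, 0, 0, 0, 0, -0.012, 0, -0.04, 0, 0, 0, 0, -0.012, 0, -0.04, 0, 0, 0, 0])

```text
time: 14.65
tool_pos: [0.6054, -0.1221, 0.0151]
ee_rot: [0.988, 0.157, -0.004, -0.0]
contact_force: [-5.0, -2.7, -1.9]
width: 0.0003
gripper_force: 2.9
```

```bash
python3 -c "
from h import *
look()"
```

```text
F [-5.  -2.7 -1.9] along 72.9 lat 3.4 z 0.0151
rib low end [299 265] s 0.5513 n -0.3396
```

>>> jog_arm(steps=[-0.012, 0, 0, 0, 0, 0, 0, -0.024, 0, 0, 0, 0, 0, 0, -0.03, 0, -0.01, 0, 0, 0, 0, -0.03, 0, -0.03, 0, 0, 0, 0, -0.03, 0, -0.06, 0, 0, 0, 0, -0.03, 0, -0.1, 0, 0, 0, 0, -0.03, 0, -0.15, 0, 0, 0, 0, -0.03, 0, -0.2, 0, 0, 0, 0])

```text
time: 15.37
tool_pos: [0.6042, -0.123, 0.0587]
ee_rot: [0.988, 0.157, 0.001, 0.0]
contact_force: [0.7, 0.3, 0.8]
width: -0.0002
gripper_force: 0.0
```

>>> jog_arm(steps=[0, 0, -0.08, 0, 0, 0, 0, 0, 0, -0.16, 0, 0, 0, 0, -0.05, 0, -0.26, 0, 0, 0, 0, -0.12, 0, -0.36, 0, 0, 0, 0, -0.24, 0, -0.46, 0, 0, 0, 0, -0.38, 0, -0.54, 0, 0, 0, 0, -0.5, 0, -0.6, 0, 0, 0, 0, -0.55, 0, -0.6, 0, 0, 0, 0])

```text
time: 16.03
tool_pos: [0.4983, -0.1597, 0.1811]
ee_rot: [0.988, 0.155, 0.002, 0.002]
contact_force: [0.6, -0.1, 0.3]
width: -0.0004
gripper_force: 0.0
```

```bash
python3 -c "
from h import *
im=look()
r=lambda a:cv2.resize(a[:,:,::-1],None,fx=5,fy=5,interpolation=cv2.INTER_CUBIC)
cv2.imwrite('pics/end.png',r(im[205:310,205:350]))
b,c=blob(mask(imaging.camera('top')[170:300,290:400],(8,200,150),(16,255,255)));c=c+[290,170]
b,d=blob(mask(im[220:310,200:350],(8,200,150),(16,255,255)));d=d+[200,220]
p,e=tri(c,d);print(p,e,'moved',p-[.5543,-.1430,.0476],(p[:2]-[.5543,-.1430])@[.951,.309])"
```

```text
F [ 0.6 -0.1  0.3] along -40.7 lat 0.7 z 0.1811
rib low end [299 265] s 0.5513 n -0.3396
[ 0.62147811 -0.12296206  0.04056293] 0.00024305548531537298 moved [ 0.06717811  0.02003794 -0.00703707] 0.07007810396824496
```

View pics/end.png

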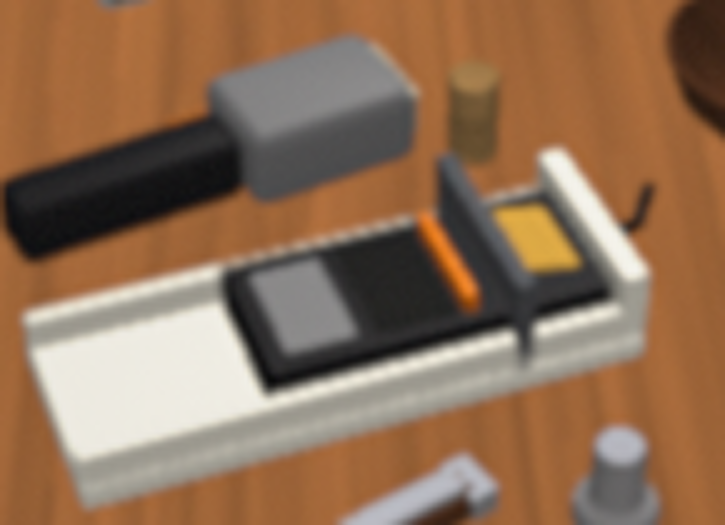

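The final picture shows the pack flat, its nose at the stop (crop (610,290)), the leaf resting on its top and the rib just behind the bridge. The neighbouring objects stand where they were, and the rib moved 70 mm, as predicted.

```bash
python3 -c "
from plant import env
print(env.sign_off())"
```

```text
the job is handed in; nothing more can be done
None
```

The pack was pressed flat, slid under the bridge and leaf until it stopped against the stop, and released; the job is handed in at about 16 s. I did not see the contacts click up: I judged it home from the push force rising at the stop and the rib's 70 mm of travel.

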